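# Start the captive clamp screw of a tube shaker

## Task

The tubes in the bench shaker are about to be clamped: swing the raised clamp bar right down, then start its captive T-handled screw by feel: turn it backward (anticlockwise from above) just until the thread start drops in, then clockwise one full turn. Finish while still holding the T-handle in the gripper, screw started but not tightened, because I want to straighten the tubes first; do not disturb the other things on the bench.

Things in the scene. Friction and masses are not known exactly. Their poses are not given: they have to be found in the camera images.
- shaker: bench tube shaker, fixed: cream housing 240 x 310 mm, platform top 74 mm up; origin: centre of its underside; x to its rear (front panel faces -x), y along the clamp bar toward the hinge, z up. Hinge pin (along x) at y=+110 mm, z=129 mm. Twelve capped tubes stand in a block under the bar, cap tops at 118.5 mm.
- bar (a joint): angle of the clamp bar about its pin, rad: 0 = fully down (level, at its stop), grows as the free end rises; starts at 0.4 to 0.65. The stiff hinge stays where it is left; about 1 to 6 N down on the tab moves it. Bar 40 mm wide, 12 mm thick, top 135 mm above the bench when down, free end 263 mm from the pin.
- bar_tab (a point): middle of the top of the bar's free end (thumb tab), 252 mm from the pin along the bar, 6 mm above the pin's line; y axis along the bar toward the hinge, z its normal. Push down here. With the bar down the T-handle, above, comes within 24 mm of this point (along the bar) when it lies along the bar.
- boss_mouth (a point): centre of the mouth of the fixed threaded boss (steel, 44 mm across) on the platform, 113 mm above the bench, at y = -90 mm in the shaker's frame; axis vertical. Inside: a single-start right-hand thread, 24 mm, pitch 5 mm, which the screw enters only with the bar down. If the screw is gripped at the drop, its weight comes onto the gripper; it falls when the grip is eased.
- handle (a point): centre of the screw's T-handle: dark grey bar 56 mm long (y), 16 mm thick (x), 20 mm tall (z, screw axis, up), 200 mm from the pin, on a 16 mm neck. Bar down: at height 182 mm minus screw_depth, underside 27 to 38 mm above the bar. The screw turns easily (under 0.1 N m) and slides down only by its weight (2.4 N): gripped tightly it cannot drop; turn it with jaws a few mm slack, or ease the grip.
- screw (a joint): turn of the captive screw, rad, clockwise from above positive (forward). 0 = its thread start stands at the upper end of the boss's thread; turned backward just past 0 (about -0.1) with the bar down it drops 5 mm into the thread. Starts at 0.7 to 2.2. At 0 the T-handle lies along the shaker's y axis.
- screw_depth (a joint): how far the screw has slid down through the bar, m. Bar raised: hangs at 0.015, its lower stop. Bar down, on the thread before the drop: about 0.0008 x screw (5 mm a turn), so 0 just before the drop; right after the drop 0.005; one turn farther in 0.010.
- tube_rack: white plastic tube rack, 95 x 190 x 78 mm with its capped tubes; a bystander, loose; origin: centre of its underside
- media_bottle: 250 ml media bottle, 70 mm across, 138 mm tall; a bystander, loose; origin: centre of its underside
- beaker: glass beaker, 70 mm across, 90 mm tall; a bystander, loose; origin: centre of its underside
- tip_box: pipette tip box, 85 x 122 x 58 mm; a bystander, loose; origin: centre of its underside
- pipette: micropipette lying on the bench, about 280 mm long, 25 mm thick; a bystander, loose; origin: centre of its underside (25 mm thick body along its x axis)
- dish_stack: stack of four Petri dishes, 90 mm across, 56 mm tall; a bystander, loose; origin: centre of its underside
- timer: small bench timer, 66 x 66 x 20 mm; a bystander, loose; origin: centre of its underside

How it is judged:
By the outcome, as a careful person would: the job done as asked, in the order asked, and still so for the second after the job is handed in, while the arm keeps its last pose, push and grip.
It also fails if it takes over 72 s, if anything falls off the work surface, if the arm or the gripper's body presses on something with over 40 N, if the wrist force passes 120 N, or if a joint passes its speed limit or range.

## Robot

A 7-joint arm with a two-finger parallel gripper is mounted at the origin on the work surface. World frame = base frame: x ahead of the robot, y to its left, z up, the work surface at z = 0. Lengths are in m, angles in degrees, forces in N, time in s.
With the tool pointing down it reaches from about 0.425 to 0.875 m from the base axis. Payload 4.7 kg.
Tool frame: the origin (TCP) lies at the centre of the arm's flange, where the gripper is bolted on; the fingertips stand 182 mm ahead of it and the grasp point (between the pads) lies 164 mm ahead of it; z points along the fingers, y is the line along which they close (so a half turn about z gives the same grasp; the last joint's range is limited). The gripper opens to 87 mm and grips with 3 to 60 N. Pads are 19 mm wide; open, the fingers measure 117 mm over their backs; the gripper's body (75 mm by 190 mm) begins 51 mm behind the grasp point.
Start: joints at [77.584, 18.392, -4.016, 83.108, 1.295, 78.541, -3.26], TCP at [0.149, -0.633, 0.405] pointing down, gripper open.
Joint ranges: [-163.93, 163.93], [-17.29, 119.83], [-79.2, 71.16], [3.27, 140.29], [-89.18, 269.18], [5.43, 117.66], [-154.24, 154.24]. Speed limits (degrees/s): [147.25, 147.25, 180, 180, 180, 180, 180].

## Interface

Orientations are given as [roll, pitch, yaw] about the fixed x, y, z axes, in that order (R = Rz(yaw) Ry(pitch) Rx(roll)).
In Python, from cell import env gives the robot as it stands. The module is installed in compiled form; this text tells all that it offers.
- The arm moves only by the tool step_arm, never from a script. Its argument "steps" is one flat list of numbers, 5 for each row, row after row: the opening, from 0 (shut) to 1 (fully open), then the shift along the tool's x, y, z in mm, then the turn about the tool's z in degrees. In form: [grip, dx, dy, dz, roll, grip, dx, dy, dz, roll, ...]. A call has 1 to 12 rows; each row shifts and turns the commanded pose from where the row before left it, along the tool's axes as they then stand; what a row does not reach is not made up. A row lasts 1/8 s, in which the tool goes at most 62.5 mm and 10.7 degrees, less where a joint would pass 70% of its speed; a pose out of reach is approached as far as the arm can. A call with a gripper value outside its range is refused whole. The fingers move at their own pace and stop on an object; "grip_force" is the grip in N (left out, the last holds). Time passes only in rows, so rows that do not move let the fingers close. It gives the time, the measured TCP pose, the force, the opening and the grip force at its end, in the units of the state.
- env.get_obs(): the state, without advancing time (a new reading comes with each control period).
- env.read_camera(name): name is "scene" or "side" or "wrist"; returns a dict with "image" (480x640x3 uint8, red, green, blue), "camera_matrix" (3x3 intrinsics, pixels), "R" (3x3) and "t" (3): a world point X has camera coordinates R X + t. Camera axes: x right, y down, z forward; pixel columns grow to the right and rows downward; lengths in m; the calibration is good to about 2 mm. The wrist camera is an equidistant fisheye: a pixel r from the principal point sees the ray r / f radians off the axis. A picture is of the moment at which its call begins. There is no depth.
- env.sign_off(): hands the job in; it is judged then, once.
The state is a dict: "time_s": time; "qpos": joint angles; "joint_velocities": joint speeds; "effort": joint torques, N m; "tool_pos": TCP position; "tool_rot": TCP orientation; "force": force on the tool from outside, world axes, zero at the start; "wrist_torque": the same for the moment, N m; "grip_width": finger opening in m; "grasp_force": force on a finger pad.
Only numpy, scipy, OpenCV 4.12 (cv2) and the standard library are available. Lean on these libraries where they do the work, as an engineer would, in place of code of your own. Each camera call takes 0.05 s, during which the arm holds its last target. There are 200 camera calls.

## Working session

There is one attempt and no reset: what is moved stays moved. The work goes in short steps, Python scripts to look and compute and a tool call to move; the robot and the scene stay as the last step left them, time stands still between calls to the robot, and variables do not carry over. Pictures are saved under pics/ and viewed, at most 10 in all, crops included, and the job is handed in when it is done.

Besides the shell and the picture viewer there is one more tool, called as name(argument=value, ...) on one line, values as JSON. step_arm: Moves the arm, as the interface text tells. Its arguments: {"type":"object","properties":{"steps":{"type":"array","items":{"type":"number"}},"grip_force":{"type":"number"}},"required":["steps"]}

```bash
mkdir -p pics; cat > h.py <<'E'
from cell import env
import numpy as np, cv2
def ray(c,u,v):
    K=c["camera_matrix"]; d=np.linalg.inv(K)@[u,v,1.]
    R=np.array(c["R"]);o=-R.T@c["t"]; return o,R.T@d
def onz(c,u,v,z):
    o,d=ray(c,u,v); return o+d*(z-o[2])/d[2]
def tri(c1,p1,c2,p2):
    o1,d1=ray(c1,*p1);o2,d2=ray(c2,*p2)
    d1/=np.linalg.norm(d1);d2/=np.linalg.norm(d2)
    s=np.linalg.lstsq(np.c_[d1,-d2],o2-o1,rcond=None)[0]
    a=o1+s[0]*d1;b=o2+s[1]*d2
    return (a+b)/2,np.linalg.norm(a-b)
def proj(c,X):
    p=np.array(c["R"])@X+c["t"]; p=c["camera_matrix"]@p; return p[:2]/p[2]
E
python3 - <<'E'
from h import *
import pickle
cs={n:env.read_camera(n) for n in("scene","side")}
pickle.dump(cs,open("c0.pkl","wb"))
for n,c in cs.items():
    cv2.imwrite(f"pics/{n}0.png",c["image"][:,:,::-1]); print(n,-np.array(c["R"]).T@c["t"],c["R"][2])
o=env.get_obs();print(o)
E
```

```text
scene [1.4173858  0.32684781 0.93548109] [-0.71018519 -0.22924102 -0.66564672]
side [0.13838047 0.81910941 0.78829183] [ 0.39172135 -0.70110194 -0.59582753]
{'time_s': 0.1, 'qpos': array([77.5838579 , 18.43504395, -4.01578062, 83.16706754,  1.29452246,
       78.54061463, -3.25882707]), 'joint_velocities': array([-0.01592131,  0.01932193, -0.04945991, -0.13980284, -0.02205294,
        0.03358784,  0.0128949 ]), 'effort': array([-8.88548529e-04, -4.92572844e+01, -4.06174343e-01, -3.13396990e+01,
       -6.41976041e-02,  3.95267573e-02,  6.97266364e-05]), 'tool_pos': array([ 0.14862539, -0.63259795,  0.40377542]), 'tool_rot': array([-1.79902479e+02,  4.85237871e-03,  1.32270362e+01]), 'force': array([-0.02503008,  0.17478393, -0.44470777]), 'wrist_torque': array([0.00197754, 0.0634874 , 0.02451835]), 'grasp_force': 0.0, 'grip_width': 0.08698074660152244}
```

View pics/scene0.png

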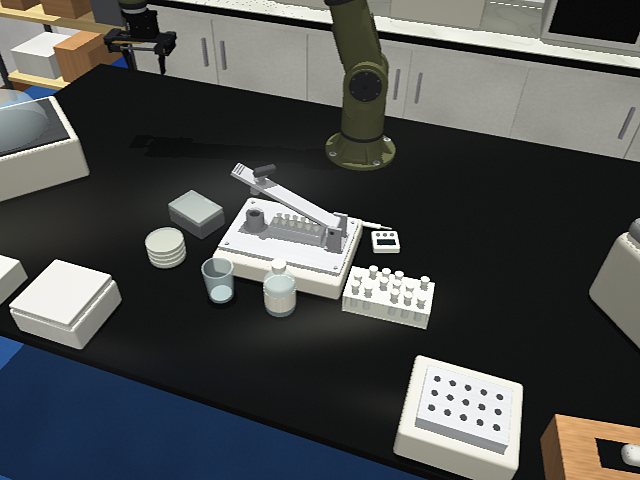

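View pics/side0.png

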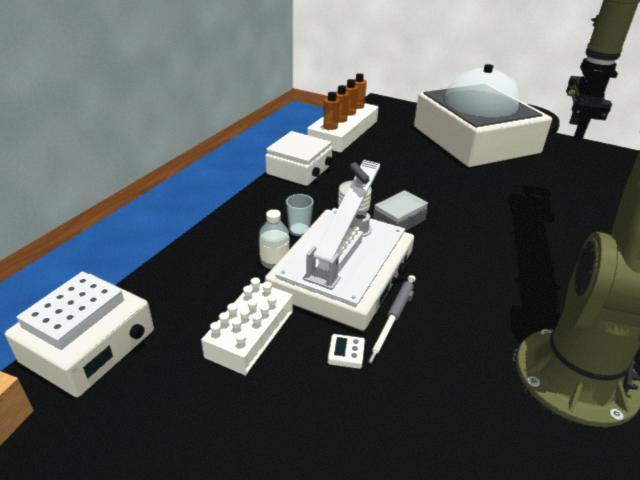

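Scene: the shaker is at about (290,245), with its bar rising from the hinge at (337,235) to the tab at (240,172), and the T-handle at (262,172). Side: hinge at (322,265), tab at (370,167), handle at (360,172). I'll enlarge both.

```bash
python3 - <<'E'
from h import *
import pickle
cs=pickle.load(open("c0.pkl","rb"))
a=cs["scene"]["image"][155:305,210:370];b=cs["side"]["image"][150:330,260:420]
a=cv2.resize(a,None,fx=2.5,fy=2.5,interpolation=3);a=cv2.resize(cs["scene"]["image"][155:305,210:370],(400,375),interpolation=3)
b=cv2.resize(b,(400,450),interpolation=3)
im=np.zeros((450,800,3),np.uint8);im[:375,:400]=a;im[:,400:]=b
cv2.imwrite("pics/crop0.png",im[:,:,::-1])
E
```

```text
(no output)
```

View pics/crop0.png

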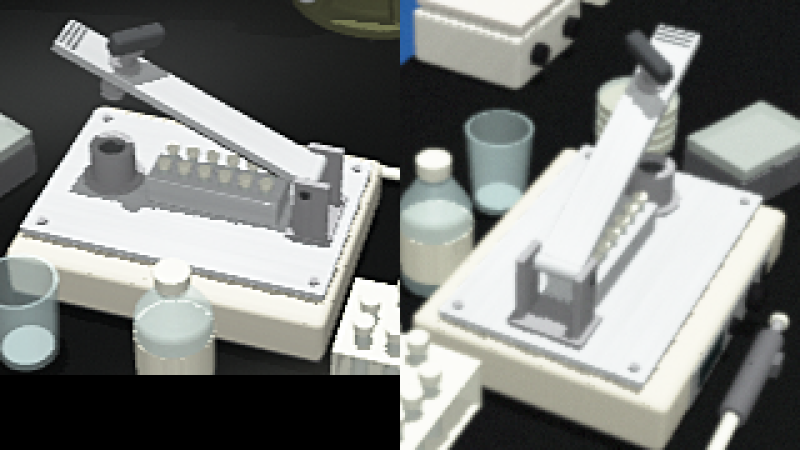

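The crop (2.5x) shows the plate corners, the boss mouth (scene ≈(112,143), side ≈(655,167)), the handle and the tab clearly.

```bash
python3 - <<'E'
from h import *
import pickle
cs=pickle.load(open("c0.pkl","rb"));S,D=cs["scene"],cs["side"]
s=lambda u,v:(210+u/2.5,155+v/2.5); d=lambda u,v:(260+(u-400)/2.5,150+v/2.5)
P=[onz(S,*s(*p),.074) for p in[(22,232),(322,298),(378,165),(100,110)]]
Q=[onz(D,*d(*p),.074) for p in[(440,318),(640,382),(763,198),(585,150)]]
for x in(P,Q):
    x=np.array(x);print(x.round(4).tolist(),x.mean(0).round(4),[np.linalg.norm(x[i]-x[i-1]).round(3) for i in range(4)],
     [np.degrees(np.arctan2(*(x[i]-x[i-1])[[1,0]])).round(1) for i in range(4)])
print("boss",onz(S,*s(112,143),.113),onz(D,*d(655,167),.113))
for n,p,q in[("handle end A(hinge side R)",(162,36),(640,42)),("hcentre",(136,40),(651,57)),("tab L",(52,46),(656,29)),("tab R",(76,22),(698,33)),]:
    print(n,tri(S,s(*p),D,d(*q)))
print("hands",tri(S,s(136,40),D,d(651,57)), tri(S,s(162,36),D,d(668,75)),tri(S,s(110,45),D,d(635,38)))
E
```

```text
[[0.6286, -0.1696, 0.074], [0.614, 0.1189, 0.074], [0.4204, 0.1171, 0.074], [0.4355, -0.1774, 0.074]] [ 0.5246 -0.0278  0.074 ] [np.float64(0.193), np.float64(0.289), np.float64(0.194), np.float64(0.295)] [np.float64(2.3), np.float64(92.9), np.float64(-179.5), np.float64(-87.1)]
[[0.5998, 0.1257, 0.074], [0.4206, 0.1098, 0.074], [0.4292, -0.1817, 0.074], [0.6143, -0.1677, 0.074]] [ 0.516  -0.0285  0.074 ] [np.float64(0.294), np.float64(0.18), np.float64(0.292), np.float64(0.186)] [np.float64(92.8), np.float64(-174.9), np.float64(-88.3), np.float64(4.3)]
boss [ 0.52278885 -0.12268527  0.113     ] [ 0.51876241 -0.12204272  0.113     ]
handle end A(hinge side R) (array([ 0.52516913, -0.06806099,  0.26101683]), np.float64(0.015074893011091252))
hcentre (array([ 0.52111506, -0.09273991,  0.2415527 ]), np.float64(0.00347476054794628))
tab L (array([ 0.54662412, -0.16273539,  0.23200525]), np.float64(0.0011620142109813121))
tab R (array([ 0.50649495, -0.15930711,  0.23710849]), np.float64(0.006404714253699783))
hands (array([ 0.52111506, -0.09273991,  0.2415527 ]), np.float64(0.00347476054794628)) (array([ 0.49873093, -0.0777952 ,  0.23646534]), np.float64(0.0063925116703605405)) (array([ 0.54368825, -0.1074516 ,  0.24713173]), np.float64(0.00284850550714886))
```

step_arm(steps=[0,0,0,-46,0,0,40,-32,0,0,0,40,-32,0,0,0,40,-32,0,0,0,40,-32,0,0,0,40,-32,0,0,0,40,-32,0,0,0,40,-32,0,0,0,40,-32,0,0,0,40,-32,0,0,0,40,-32,0,0,0,40,-32,0,0])

```text
time_s: 1.6
tool_pos: [0.4971, -0.188, 0.4505]
tool_rot: [180.0, 0.0, 13.2]
force: [0.3, -0.7, 0.3]
grip_width: 0.0012
grasp_force: 0.0
```

step_arm(steps=[0,0,0,0,-10,0,0,0,0,-10,0,0,0,0,-10,0,0,0,0,-10,0,0,0,0,-10,0,0,0,0,-10,0,0,0,0,-10,0,0,0,0,-10,0,0,0,0,0])

```text
time_s: 2.72
tool_pos: [0.4963, -0.1895, 0.4504]
tool_rot: [-180.0, -0.0, 93.1]
force: [-0.2, 0.2, -0.6]
grip_width: 0.0003
grasp_force: 0.0
```

step_arm(steps=[0,38,32,0,0,0,0,0,15,0,0,0,0,10,0,0,0,0,8,0,0,-3,0,8,0,0,-3,0,8,0,0,-3,0,8,0,0,0,0,0,0])

```text
time_s: 3.72
tool_pos: [0.5266, -0.1591, 0.3928]
tool_rot: [-179.9, -0.0, 93.2]
force: [-0.4, 0.1, -0.6]
grip_width: 0.0006
grasp_force: 0.0
```

```bash
python3 - <<'E'
from h import *
a=env.read_camera("scene")["image"][125:305,200:360];b=env.read_camera("side")["image"][130:310,280:440]
im=np.hstack([cv2.resize(x,(400,450),interpolation=3) for x in(a,b)])
cv2.imwrite("pics/push1.png",im[:,:,::-1])
E
```

```text
(no output)
```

View pics/push1.png

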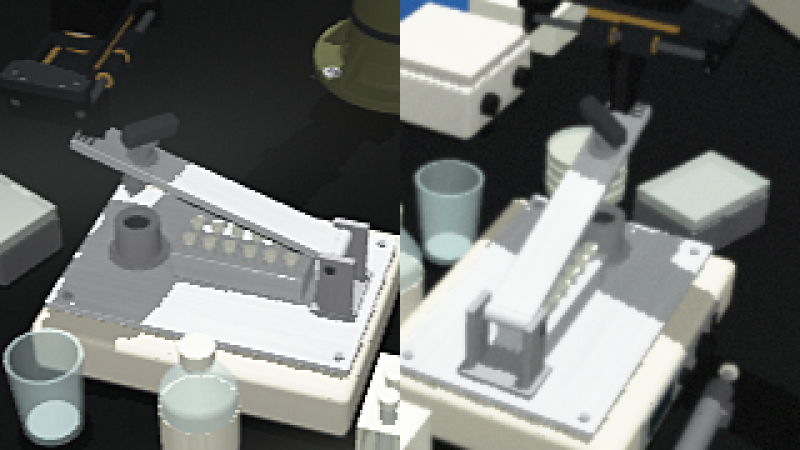

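The bar's free end is now lower (tab at scene (235,181)) with the fingertips on it; I'll keep pushing.

step_arm(steps=[0,-3,0,10,0,0,-2,0,10,0,0,-2,0,10,0,0,-2,0,10,0,0,-2,0,10,0,0,0,0,10,0,0,0,0,6,0,0,0,0,4,0,0,0,0,2,0])

```text
time_s: 4.95
tool_pos: [0.5274, -0.1701, 0.3218]
tool_rot: [180.0, 0.0, 93.2]
force: [-0.4, -2.1, 3.8]
grip_width: 0.0003
grasp_force: 1.5
```

step_arm(steps=[0,0,0,2,0,0,0,0,1,0])

```text
time_s: 5.2
tool_pos: [0.5274, -0.1698, 0.3188]
tool_rot: [180.0, 0.0, 93.2]
force: [0.1, -2.6, 3.8]
grip_width: 0.0007
grasp_force: 1.5
```

step_arm(steps=[0,0,0,1,0,0,0,0,1,0])

```text
time_s: 5.45
tool_pos: [0.5275, -0.1697, 0.3175]
tool_rot: [180.0, 0.0, 93.2]
force: [-4.1, -1.4, 11.6]
grip_width: 0.0005
grasp_force: 5.7
```

step_arm(steps=[0,0,0,1,0,0,0,0,1,0])

```text
time_s: 5.7
tool_pos: [0.5276, -0.1695, 0.3174]
tool_rot: [-180.0, 0.1, 93.2]
force: [-7.1, 0.3, 22.2]
grip_width: 0.0003
grasp_force: 10.9
```

step_arm(steps=[0,0,0,-10,0,0,-10,0,-30,0,0.5,-20,0,-40,0,0.5,-30,0,-30,0,1,-30,0,0,0,1,0,0,0,0])

```text
time_s: 6.45
tool_pos: [0.5319, -0.2618, 0.4239]
tool_rot: [-179.9, -0.1, 93.0]
force: [-0.7, 0.6, -0.5]
grip_width: 0.0325
grasp_force: 0.0
```

```bash
python3 - <<'E'
from h import *
import pickle
cs={n:env.read_camera(n) for n in("scene","side")}
pickle.dump(cs,open("c1.pkl","wb"))
a=cs["scene"]["image"][160:280,220:340];b=cs["side"]["image"][150:270,310:430]
im=np.hstack([cv2.resize(x,(400,400),interpolation=3) for x in(a,b)])
cv2.imwrite("pics/down.png",im[:,:,::-1]);print(env.get_obs()["tool_pos"])
E
```

```text
[ 0.5325617  -0.25849333  0.4237509 ]
```

View pics/down.png

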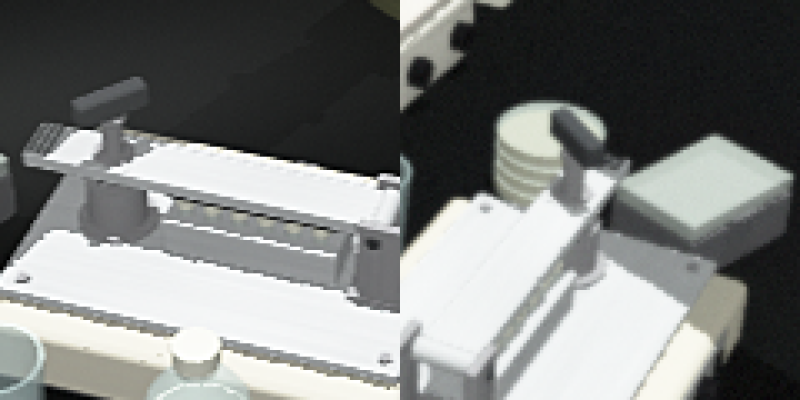

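The bar is level. The handle is at scene crop (111,101), running (75,108)–(147,92), and at side crop (583,138), running (560,117)–(608,160).

```bash
python3 - <<'E'
from h import *
import pickle
cs=pickle.load(open("c1.pkl","rb"));S,D=cs["scene"],cs["side"]
k=120/400
s=lambda u,v:(220+u*k,160+v*k); d=lambda u,v:(310+(u-400)*k,150+v*k)
print("c",tri(S,s(111,101),D,d(583,138)),onz(S,*s(111,101),.181),onz(D,*d(583,138),.181))
for e in([onz(S,*s(75,108),.18),onz(S,*s(147,92),.18)],[onz(D,*d(560,117),.18),onz(D,*d(608,160),.18)]):
    v=e[1]-e[0];print(np.degrees(np.arctan2(v[1],v[0])),np.linalg.norm(v))
E
```

```text
c (array([ 0.51977808, -0.12468153,  0.1785382 ]), np.float64(0.004148595056006003)) [ 0.52514957 -0.12107137  0.181     ] [ 0.51852819 -0.12446573  0.181     ]
131.02731622164953 0.05208735220998103
146.3471125485339 0.062105091011181904
```

step_arm(steps=[1,45,-1,0,0,1,45,-1,0,0,1,46,-2,0,0,1,0,0,0,10,1,0,0,0,10,1,0,0,0,10,1,0,0,0,10,1,0,0,0,10,1,0,0,0,10,1,0,0,0,10,1,0,0,0,10,1,0,0,0,10])

```text
time_s: 8.05
tool_pos: [0.5206, -0.1218, 0.4242]
tool_rot: [-179.9, 0.1, 3.1]
force: [0.6, 0.1, 0.9]
grip_width: 0.0868
grasp_force: 0.0
```

step_arm(steps=[1,0,0,0,10,1,0,0,0,10,1,0,0,0,10,1,0,0,0,9,1,0,0,0,0,1,0,0,0,0])

```text
time_s: 8.8
tool_pos: [0.5207, -0.1229, 0.4245]
tool_rot: [-180.0, 0.0, -35.5]
force: [-0.2, -1.1, 0.3]
grip_width: 0.0873
grasp_force: 0.0
```

```bash
python3 - <<'E'
from h import *
o=env.get_obs();print(o["qpos"],o["tool_pos"],o["tool_rot"],o["grip_width"])
c=env.read_camera("wrist");cv2.imwrite("pics/wrist.png",c["image"][:,:,::-1])
E
```

```text
[  38.38364579    5.4663413   -29.66919995   96.92160081    2.74066508
   78.37235445 -117.26210758] [ 0.52074883 -0.1228953   0.42446923] [-1.79999006e+02  3.87694953e-02 -3.55343496e+01] 0.08726045706055367
```

View pics/wrist.png

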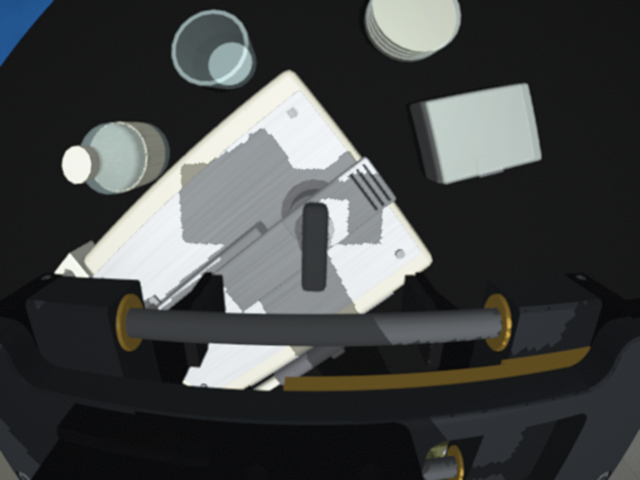

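The wrist view shows the handle at (314,247), nearly aligned with the tool x axis and centred between the fingers. I'll check its position with the fisheye model.

```bash
python3 - <<'E'
from h import *
c=env.read_camera("wrist");im=c["image"];K=c["camera_matrix"];R=np.array(c["R"])
g=im[190:300,285:345].max(2)
m=(g<75).astype(np.uint8);n,l,st,ce=cv2.connectedComponentsWithStats(m)
i=l[247-190,314-285];ys,xs=np.where(l==i);print(st[i])
r=cv2.minAreaRect(np.c_[xs+285,ys+190].astype(np.float32));print(r)
def fray(u,v):
    p=np.array([(u-K[0,2])/K[0,0],(v-K[1,2])/K[1,1]]);t=np.linalg.norm(p)
    return -R.T@c["t"],R.T@np.r_[p/t*np.sin(t),np.cos(t)]
def on(u,v,z):
    o,d=fray(u,v);return o+d*(z-o[2])/d[2]
b=cv2.boxPoints(r)
for z in(.19,.18): print(z,on(*r[0],z))
for z in(.19,): 
    P=np.array([on(*p,z) for p in b]);print(P.round(4).tolist());
    for j in range(4):
        v=P[j]-P[j-1];print(np.degrees(np.arctan2(v[1],v[0])),np.linalg.norm(v))
print(env.get_obs()["tool_pos"])
E
```

```text
[  17   13   25   88 2077]
((314.0, 246.5), (87.0, 24.0), 90.0)
0.19 [ 0.52742907 -0.1268394   0.19      ]
0.18 [ 0.52485072 -0.12502309  0.18      ]
[[0.5533, -0.1367, 0.19], [0.5451, -0.1481, 0.19], [0.4996, -0.1162, 0.19], [0.5084, -0.1039, 0.19]]
-36.0965605380433 0.05554936427316023
-125.58396197123258 0.014086185895710491
144.98808443141112 0.055555759090021535
54.39390002971775 0.01513781926316942
[ 0.52079499 -0.12346973  0.4246349 ]
```

step_arm(steps=[1,2,0,20,0,1,0,0,25,0,1,0,0,20,0,1,0,0,15,0,1,0,0,4,0,0.5,0,0,0,0,0.3,0,0,0,0,0.22,0,0,0,0,0.22,0,0,0,0,0.22,0,0,0,0], grip_force=5)

```text
time_s: 10.15
tool_pos: [0.5225, -0.1252, 0.3409]
tool_rot: [180.0, -0.0, -35.8]
force: [0.0, 0.5, -0.1]
grip_width: 0.0449
grasp_force: 0.0
```

step_arm(steps=[0.1,0,0,0,0,0.1,0,0,0,0,0.1,0,0,0,0], grip_force=5)

```text
time_s: 10.52
tool_pos: [0.5225, -0.125, 0.3407]
tool_rot: [-180.0, 0.0, -35.8]
force: [0.6, 0.3, -0.4]
grip_width: 0.0161
grasp_force: 5.0
```

step_arm(steps=[0.215,0,0,0,0,0.215,0,0,0,-5,0.215,0,0,0,-10,0.215,0,0,0,-10,0.215,0,0,0,-10,0.215,0,0,0,-10,0.215,0,0,0,-10,0.215,0,0,0,-10,0.215,0,0,0,-10,0.215,0,0,0,-5,0.215,0,0,0,0])

```text
time_s: 11.9
tool_pos: [0.5226, -0.1258, 0.3412]
tool_rot: [179.9, -0.0, 44.1]
force: [0.4, -1.5, 1.7]
grip_width: 0.0184
grasp_force: 0.8
```

step_arm(steps=[0.1,0,0,0,0,0.1,0,0,0,0,0.1,0,0,0,0])

```text
time_s: 12.28
tool_pos: [0.5228, -0.1256, 0.3412]
tool_rot: [179.9, -0.0, 44.2]
force: [2.5, -3.5, 3.2]
grip_width: 0.0177
grasp_force: 4.8
```

step_arm(steps=[0.1,0,1,0,0,0.1,0,0,0,0,0.1,0,0,0,0])

```text
time_s: 12.65
tool_pos: [0.5231, -0.1258, 0.341]
tool_rot: [180.0, 0.0, 44.2]
force: [-0.4, -2.0, 4.4]
grip_width: 0.0176
grasp_force: 4.8
```

step_arm(steps=[0.1,0,1,0,0,0.1,0,0,0,0])

```text
time_s: 12.9
tool_pos: [0.5235, -0.126, 0.3409]
tool_rot: [-179.9, 0.0, 44.2]
force: [-2.5, -1.7, 6.1]
grip_width: 0.0176
grasp_force: 4.8
```

step_arm(steps=[0.22,0,0,0,0,0.22,0,0,0,-5,0.22,0,0,0,-10,0.22,0,0,0,-10,0.22,0,0,0,-10,0.22,0,0,0,-10,0.22,0,0,0,-5,0.22,0,0,0,0])

```text
time_s: 13.9
tool_pos: [0.5236, -0.1261, 0.34]
tool_rot: [-179.9, -0.1, 94.2]
force: [-0.5, -0.6, 0.9]
grip_width: 0.0193
grasp_force: 0.3
```

step_arm(steps=[0.35,0,0,0,0,0.35,0,0,0,0])

```text
time_s: 14.15
tool_pos: [0.5237, -0.1262, 0.3404]
tool_rot: [-180.0, -0.0, 94.2]
force: [-0.2, 0.2, -0.4]
grip_width: 0.0286
grasp_force: 0.0
```

```bash
python3 - <<'E'
from h import *
import pickle
o=env.get_obs();print(o["force"],o["tool_pos"],o["grip_width"],o["qpos"])
cs={n:env.read_camera(n) for n in("scene","side")}
pickle.dump(cs,open("c2.pkl","wb"))
a=cs["scene"]["image"][160:240,220:300];b=cs["side"]["image"][150:230,320:400]
im=np.hstack([cv2.resize(x,(400,400),interpolation=3) for x in(a,b)])
cv2.imwrite("pics/pre.png",np.clip(im[:,:,::-1]*1.5,0,255));
E
```

```text
[-0.20621922  0.18103916 -0.42813209] [ 0.52367246 -0.12623474  0.34037682] 0.028581320356203647 [ 48.44510329  10.83368797 -41.53901395 102.6472786    7.63052983
  69.42351268   8.91810869][ WARN:0@0.889] global loadsave.cpp:1063 imwrite_ Unsupported depth image for selected encoder is fallbacked to CV_8U.
```

View pics/pre.png

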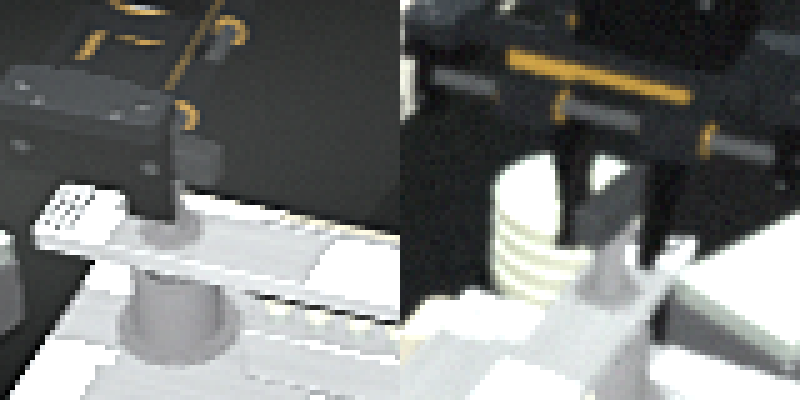

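```bash
cat > chk.py <<'E'
from h import *
import pickle
r=pickle.load(open("c2.pkl","rb"))["side"]["image"];n=env.read_camera("side")["image"]
up=lambda x:cv2.resize(x,None,fx=4,fy=4,interpolation=cv2.INTER_CUBIC)
t=up(r[184:208,357:369]);q=up(n[176:220,352:374])
s=cv2.matchTemplate(q,t,cv2.TM_CCOEFF_NORMED);_,v,_,l=cv2.minMaxLoc(s)
print("shift px",l[0]/4-5,l[1]/4-8,round(v,3))
c=pickle.load(open("c2.pkl","rb"))["side"]
print("5mm drop px",proj(c,[.5237,-.126,.177])-proj(c,[.5237,-.126,.182]));o=env.get_obs();print(o["tool_pos"],o["tool_rot"][2],o["force"])
E
echo ok
```

```text
ok
```

step_arm(steps=[0.2,0,0,0,0,0.2,0,0,0,-3,0.2,0,0,0,-3,0.2,0,0,0,0])

```text
time_s: 14.75
tool_pos: [0.5237, -0.1266, 0.3406]
tool_rot: [-180.0, -0.0, 100.2]
force: [-0.3, 0.6, 0.8]
grip_width: 0.018
grasp_force: 1.2
```

step_arm(steps=[0.35,0,0,0,0,0.35,0,0,0,0])

```text
time_s: 15.0
tool_pos: [0.5239, -0.1265, 0.3408]
tool_rot: [180.0, 0.0, 100.2]
force: [0.2, 0.4, 0.2]
grip_width: 0.0277
grasp_force: 0.0
```

```bash
python3 chk.py
```

```text
shift px 0.0 1.25 0.893
5mm drop px [-0.17511201  1.89119166]
[ 0.5239143  -0.12650245  0.34077818] 100.20930005521915 [-0.27531222  0.11745471 -0.0936435 ]
```

```bash
cat > prof.py <<'E'
from h import *
import pickle,os
p="p%d.pkl"%int(env.get_obs()["time_s"]*100);c=env.read_camera("side");pickle.dump(c,open(p,"wb"))
for f in ["c2.pkl",p]:
    x=pickle.load(open(f,"rb"));x=x.get("side",x)["image"].mean(2).astype(int)
    print(f);print(x[182:212,356:370])
E
python3 prof.py
```

```text
c2.pkl
[[ 19  27  77 159 189 191 179 146  93  53  34  34  29  26]
 [ 20  33  96 176 201 203 200 191 163 111  57  45  46  35]
 [ 22  45 129 211 220 212 198 177 102  63  50  48  44  28]
 [ 24  48 133 216 221 197 129  77  52  50  48  48  37  26]
 [ 21  45 130 213 196 128  66  50  47  47  49  49  40  22]
 [ 20  40 112 184 128  65  48  49  51  50  51  48  39  26]
 [ 23  36  73  91  64  50  51  50  49  51  53  45  36  21]
 [ 22  36  50  49  48  49  51  49  51  53  50  45  32  24]
 [ 35  43  52  50  50  49  53  52  49  52  44  45  34  25]
 [ 47  49  53  49  49  51  50  51  49  48  47  43  34  23]
 [ 58  55  51  53  51  53  51  47  48  49  49  50  37  27]
 [ 52  54  58  55  53  46  48  44  49  50  67  85  59  26]
 [ 55  51  54  56  50  44  47  49  49  64 104 126  51  17]
 [ 51  52  53  54  52  47  47  46  60  87 115 119  44  14]
 [ 52  53  53  51  47  50  48  62  86 105 107  75  33  22]
 [ 51  51  53  50  50  51  64  92 115 113  99  71  31  19]
 [ 62  57  56  52  55  71 100 114 115 118 121  68  32  19]
 [118  91  72  65  80 109 118 119 120 166 218 133  40  12]
 [175 165 131  97 107 116 120 1
[... 1758 characters left out ...]
0  55  55  54  58  76 111 117 168 232 193  63  20]
 [151 122  79  64  65  75 101 116 127 184 234 182  60  24]
 [150 140 130 100  99 111 117 116 124 171 221 134  58  34]
 [140 137 121 108 111 117 118 117 114 130 156 140 112  87]
 [139 123 115 106 113 118 122 117 116 124 144 148 146 143]
 [127 113 107 108 116 118 121 115 112 117 133 147 150 149]
 [114 109 102 105 116 121 119 117 109 109 115 135 146 146]
 [109 108 103 107 114 120 118 114 109 108 112 123 142 151]
 [109 110 109 112 115 118 118 117 112 111 113 116 130 145]
 [119 113 114 110 110 112 110 110 110 112 119 131 148 154]
 [138 126 124 119 118 115 114 118 123 122 129 145 153 151]
 [155 151 149 135 130 127 124 132 132 138 144 151 155 141]]
```

```bash
python3 - <<'E'
from h import *
import pickle
c=pickle.load(open("c2.pkl","rb"))["side"]
# handle bottom edge lines & top edges at yaw a, centre height h: rows (rel 182) at columns 360,364
for h in(.182,.1768):
  for a in(82,86,90,94,98):
    t=np.radians(a);u=np.array([np.cos(t),np.sin(t),0]);w=np.array([u[1],-u[0],0]);C=np.array([.5237,-.1263,h])
    out=[]
    for sw,sz in((-1,1),(1,1),(-1,-1),(1,-1)):
        P=[proj(c,C+s*.028*u+sw*.008*w+np.array([0,0,sz*.01])) for s in(-1,1)]
        f=lambda col:P[0][1]+(col-P[0][0])*(P[1][1]-P[0][1])/(P[1][0]-P[0][0])-182
        out+=[round(f(360),1),round(f(364),1)]
    print(h,a,out)
E
```

```text
0.182 82 [np.float64(10.2), np.float64(7.3), np.float64(3.5), np.float64(0.6), np.float64(17.4), np.float64(14.3), np.float64(10.6), np.float64(7.6)]
0.182 86 [np.float64(11.1), np.float64(7.6), np.float64(3.6), np.float64(0.2), np.float64(18.2), np.float64(14.6), np.float64(10.6), np.float64(7.1)]
0.182 90 [np.float64(12.3), np.float64(8.1), np.float64(3.6), np.float64(-0.5), np.float64(19.3), np.float64(15.0), np.float64(10.5), np.float64(6.3)]
0.182 94 [np.float64(14.0), np.float64(8.8), np.float64(3.7), np.float64(-1.3), np.float64(20.8), np.float64(15.5), np.float64(10.4), np.float64(5.3)]
0.182 98 [np.float64(16.4), np.float64(9.8), np.float64(3.8), np.float64(-2.6), np.float64(23.0), np.float64(16.3), np.float64(10.3), np.float64(3.8)]
0.1768 82 [np.float64(12.1), np.float64(9.1), np.float64(5.4), np.float64(2.5), np.float64(19.2), np.float64(16.2), np.float64(12.4), np.float64(9.4)]
0.1768 86 [np.float64(13.0), np.float64(9.5), np.float64(5.4), np.float64(2.0), np.float64(20.0), np.float64(16.4), np.float64(12.4), np.float64(8.9)]
0.1768 90 [np.float64(14.1), np.float64(9.9), np.float64(5.4), np.float64(1.3), np.float64(21.0), np.float64(16.7), np.float64(12.3), np.float64(8.1)]
0.1768 94 [np.float64(15.8), np.float64(10.6), np.float64(5.5), np.float64(0.4), np.float64(22.5), np.float64(17.2), np.float64(12.2), np.float64(7.0)]
0.1768 98 [np.float64(18.2), np.float64(11.5), np.float64(5.5), np.float64(-0.9), np.float64(24.7), np.float64(17.9), np.float64(11.9), np.float64(5.4)]
```

The top edge of the handle dropped 1.75 px at column 360, where turning alone barely shifts it. That matches a 5 mm drop, so the thread start is in, with the handle at yaw ≈95. Now forward one turn.

step_arm(steps=[0.215,0,0,0,0,0.215,0,0,0,5,0.215,0,0,0,10,0.215,0,0,0,10,0.215,0,0,0,10,0.215,0,0,0,10,0.215,0,0,0,10,0.215,0,0,0,10,0.215,0,0,0,10,0.215,0,0,0,10,0.215,0,0,0,10,0.215,0,0,0,10])

```text
time_s: 16.6
tool_pos: [0.5235, -0.1259, 0.3401]
tool_rot: [-179.9, 0.1, -5.1]
force: [-1.0, 1.4, -1.9]
grip_width: 0.0186
grasp_force: 0.8
```

step_arm(steps=[0.215,0,0,0,10,0.215,0,0,0,10,0.215,0,0,0,10,0.215,0,0,0,0])

```text
time_s: 17.1
tool_pos: [0.5238, -0.1262, 0.3405]
tool_rot: [-180.0, 0.0, -34.6]
force: [-0.1, 1.5, -0.1]
grip_width: 0.0187
grasp_force: 0.5
```

step_arm(steps=[0.85,0,0,0,0,0.85,0,0,0,0,0.85,0,0,0,0,0.85,0,0,0,0,0.85,0,0,0,0,0.85,0,0,0,0,0.85,0,0,0,0,0.85,0,0,0,0])

```text
time_s: 18.1
tool_pos: [0.5239, -0.1266, 0.3407]
tool_rot: [180.0, -0.0, -34.8]
force: [-0.7, -0.4, -0.7]
grip_width: 0.0734
grasp_force: 0.0
```

step_arm(steps=[0.85,0,0,0,-10,0.85,0,0,0,-10,0.85,0,0,0,-10,0.85,0,0,0,-10,0.85,0,0,0,-10,0.85,0,0,0,-10,0.85,0,0,0,-10,0.85,0,0,0,-10,0.85,0,0,0,-10,0.85,0,0,0,-10,0.85,0,0,0,-10,0.85,0,0,0,-10])

```text
time_s: 19.6
tool_pos: [0.5238, -0.1266, 0.3407]
tool_rot: [180.0, 0.0, 85.6]
force: [0.2, 0.3, -0.5]
grip_width: 0.0739
grasp_force: 0.0
```

step_arm(steps=[0.85,0,0,0,-10,0.85,0,0,0,-10,0.6,0,0,0,-10,0.5,0,0,0,-10,0.4,0,0,0,-10,0.3,0,0,0,-10,0.215,0,0,0,0,0.215,0,0,0,0,0.215,0,0,0,0])

```text
time_s: 20.72
tool_pos: [0.5239, -0.1266, 0.3408]
tool_rot: [-180.0, 0.0, 145.1]
force: [0.1, -0.2, -0.0]
grip_width: 0.0202
grasp_force: 0.0
```

step_arm(steps=[0.215,0,0,0,0,0.215,0,0,0,0])

```text
time_s: 20.98
tool_pos: [0.524, -0.1263, 0.3408]
tool_rot: [180.0, 0.0, 145.2]
force: [0.7, 0.9, -0.2]
grip_width: 0.019
grasp_force: 0.5
```

```bash
python3 -c "
from h import *
o=env.get_obs();print(o['qpos'],o['tool_pos'],o['tool_rot'],o['grip_width'],o['force'])"
```

```text
[ 53.15582457  11.83172397 -47.02632202 102.47481855   9.19282005
  69.61728529  58.73738797] [ 0.52399844 -0.12632414  0.34078096] [1.79975312e+02 1.36952796e-02 1.45216305e+02] 0.018979419483733474 [ 0.72395683  0.91370445 -0.18570207]
```

step_arm(steps=[0.215,0,0,0,10,0.215,0,0,0,10,0.215,0,0,0,10,0.215,0,0,0,10,0.215,0,0,0,10,0.215,0,0,0,10,0.215,0,0,0,10,0.215,0,0,0,10,0.215,0,0,0,10,0.215,0,0,0,10,0.215,0,0,0,10,0.215,0,0,0,10])

```text
time_s: 22.48
tool_pos: [0.5233, -0.1262, 0.3401]
tool_rot: [-179.9, 0.1, 24.9]
force: [-1.5, 0.1, -2.2]
grip_width: 0.019
grasp_force: 0.9
```

step_arm(steps=[0.215,0,0,0,10,0.215,0,0,0,10,0.215,0,0,0,10,0.215,0,0,0,10,0.215,0,0,0,10,0.215,0,0,0,10,0.215,0,0,0,0])

```text
time_s: 23.35
tool_pos: [0.5238, -0.1261, 0.3405]
tool_rot: [180.0, 0.0, -34.6]
force: [0.1, 1.8, -0.6]
grip_width: 0.019
grasp_force: 0.6
```

step_arm(steps=[0.85,0,0,0,0,0.85,0,0,0,0,0.85,0,0,0,0,0.85,0,0,0,0,0.85,0,0,0,0,0.85,0,0,0,0,0.85,0,0,0,0,0.85,0,0,0,0])

```text
time_s: 24.35
tool_pos: [0.5238, -0.1266, 0.3407]
tool_rot: [180.0, -0.0, -34.8]
force: [-0.5, -0.7, -0.3]
grip_width: 0.0732
grasp_force: 0.0
```

step_arm(steps=[0.85,0,0,0,-10,0.85,0,0,0,-10,0.85,0,0,0,-10,0.85,0,0,0,-10,0.85,0,0,0,-10,0.85,0,0,0,-10,0.85,0,0,0,-10,0.85,0,0,0,-10,0.85,0,0,0,-10,0.85,0,0,0,-10,0.85,0,0,0,-10,0.85,0,0,0,-10])

```text
time_s: 25.85
tool_pos: [0.5239, -0.1266, 0.3408]
tool_rot: [180.0, 0.0, 85.6]
force: [0.3, -0.8, -0.4]
grip_width: 0.0743
grasp_force: 0.0
```

step_arm(steps=[0.85,0,0,0,-10,0.85,0,0,0,-10,0.6,0,0,0,-10,0.5,0,0,0,-10,0.4,0,0,0,-10,0.3,0,0,0,-10,0.215,0,0,0,0,0.215,0,0,0,0,0.215,0,0,0,0,0.215,0,0,0,0,0.215,0,0,0,0])

```text
time_s: 27.22
tool_pos: [0.524, -0.1263, 0.3408]
tool_rot: [180.0, 0.0, 145.2]
force: [1.1, 0.9, -0.4]
grip_width: 0.0188
grasp_force: 0.5
```

step_arm(steps=[0.215,0,0,0,10,0.215,0,0,0,10,0.215,0,0,0,10,0.215,0,0,0,10,0.215,0,0,0,10,0.215,0,0,0,5,0.215,0,0,0,0,0.35,0,0,0,0,0.35,0,0,0,0])

```text
time_s: 28.35
tool_pos: [0.5239, -0.1267, 0.3408]
tool_rot: [180.0, 0.0, 90.3]
force: [0.4, -0.4, -0.2]
grip_width: 0.0283
grasp_force: 0.0
```

```bash
python3 prof.py | tail -31; python3 - <<'E'
from h import *
import glob,pickle
r=pickle.load(open("p1505.pkl","rb"))["image"];f=sorted(glob.glob("p[0-9]*.pkl"))[-1];n=pickle.load(open(f,"rb"))["image"];print(f)
im=np.hstack([cv2.resize(x[150:230,320:400],(400,400),interpolation=3) for x in(r,n)])
cv2.imwrite("pics/end.png",im[:,:,::-1])
E
```

```text
p2835.pkl
[[ 22  21  33 105 187 191 181 145  99  82  44  28  19  19]
 [ 19  22  43 125 196 203 199 196 195 185 117  60  29  21]
 [ 23  23  66 152 215 214 210 206 192 193 177 138  48  24]
 [ 24  26  68 156 216 221 217 193 143 153 156 157  66  26]
 [ 18  27  66 156 218 219 193 113  67  66  68  71  33  20]
 [ 19  29  71 154 215 202 130  65  49  50  47  42  25  20]
 [ 22  24  73 159 205 160  75  48  51  49  51  38  20  20]
 [ 22  29  91 177 192 101  53  48  48  48  48  39  23  17]
 [ 20  29  90 165 151  68  51  48  51  48  50  40  27  20]
 [ 19  29  84 140  79  51  46  53  49  50  48  39  24  21]
 [ 19  27  65 107  59  50  50  49  52  49  45  35  25  20]
 [ 22  23  38  53  50  51  50  49  49  45  43  31  23  16]
 [ 20  29  41  50  50  50  49  53  47  47  41  29  23  15]
 [ 25  40  47  51  49  52  52  49  47  44  40  28  22  16]
 [ 31  47  56  50  52  53  50  48  48  49  55  28  21  14]
 [ 39  52  55  56  57  59  54  44  45  69  89  34  17  16]
 [ 58  53  52  55  56  54  51  47  49  75  87  36  17  12]
 [ 82  56  51  51  54  55  51  48  65  89  80  34  18  19]
 [ 86  52  54  50  56  55  51  58  88 108  82  30  20  15]
 [110  60  52  54  52  54  57  76 111 120 101  36  15  16]
 [103  68  59  54  53  54  69  99 116 134 120  47  16  35]
 [128 106  74  65  60  66  87 112 114 117 112  71  46  53]
 [140 122 110  96  93 102 117 114 114 123 140 134 111 109]
 [123 113 100 106 112 116 120 115 107 109 129 146 142 143]
 [114 109 102 108 113 118 120 116 109 105 118 133 148 146]
 [111 108 103 108 114 120 119 116 111 105 110 125 142 149]
 [110 110 110 112 115 118 118 115 110 112 111 119 131 149]
 [118 114 112 112 112 112 112 109 115 113 117 130 148 154]
 [137 128 125 122 116 113 115 116 119 121 130 145 151 151]
 [155 151 148 136 127 127 128 129 134 138 147 151 152 138]]
p2835.pkl
```

View pics/end.png

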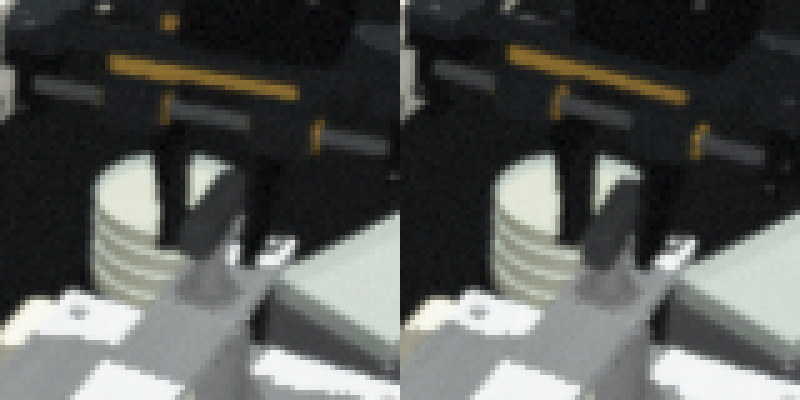

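The right panel shows the handle lower again, by about 1.6 px or 5 mm, at yaw ≈97. That is one turn past the drop. Now I'll align and clamp.

step_arm(steps=[0.35,0,0,2,-4,0.35,0,0,2,0,0.2,0,0,0,0,0.2,0,0,0,0,0.2,0,0,0,0,0.1,0,0,0,0,0.1,0,0,0,0,0.1,0,0,0,0,0.1,0,0,0,0], grip_force=15)

```text
time_s: 29.52
tool_pos: [0.5237, -0.1266, 0.3367]
tool_rot: [-180.0, 0.0, 94.2]
force: [-1.1, -0.0, 0.4]
grip_width: 0.0161
grasp_force: 14.8
```

```bash
python3 - <<'E'
from h import *
o=env.get_obs();print(o['tool_pos'],o['tool_rot'],o['grip_width'],o['force'],o['grasp_force'],o['wrist_torque'])
a=env.read_camera("scene")["image"][150:340,130:450];b=env.read_camera("side")["image"][130:380,180:440]
cv2.imwrite("pics/fin.png",np.hstack([cv2.resize(x,(400,400),interpolation=3) for x in(a,b)])[:,:,::-1])
E
```

```text
[ 0.52371144 -0.12660986  0.33670744] [-1.79968875e+02  6.04743455e-03  9.42196054e+01] 0.01610073388279434 [-1.09003224 -0.01449495  0.35130016] 14.75237783510238 [-0.0531944   0.28322754 -0.0457275 ]
```

View pics/fin.png

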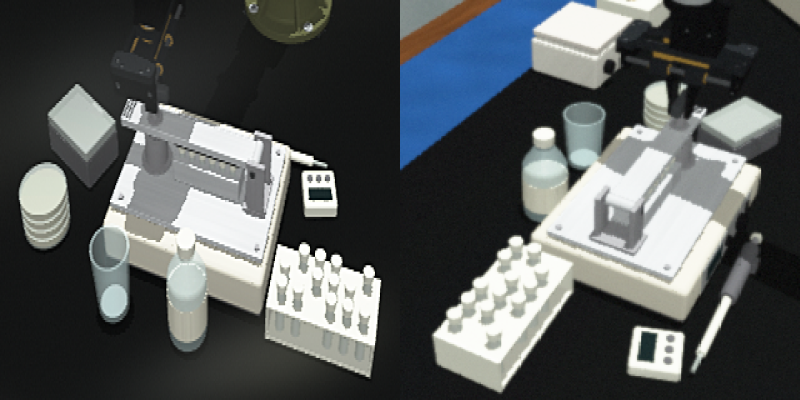

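The bar is level, the handle is gripped at 16 mm with almost no side force, and the other things on the bench have not moved. Handing in.

```bash
python3 -c "
from cell import env
print(env.sign_off())"
```

```text
the job is handed in; nothing more can be done
None
```

The clamp bar is down on its stop, and the screw dropped into its thread and was turned one full turn clockwise but not tightened; the gripper still holds the T-handle, and nothing else on the bench moved (the drop and the turn were both read from camera images, each about 5 mm of handle travel).

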